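# Bring the pepper mill to the front of the lazy Susan

### The arm

A 6-joint arm with a two-finger parallel gripper is mounted at the origin on a cart in front of the work surface, level with it; the furniture and walls round the work are solid. World frame = base frame: x ahead of the robot, y to its left, z up, the work surface at z = 0. Lengths are in m, angles in rad, forces in N, time in s.
With the tool pointing down it reaches from about 0.3 to 0.875 m from the base axis. Payload 6.4 kg.
Tool frame: the origin (TCP) lies between the finger pads; the fingertips stand 8 mm ahead of it and the grasp point (between the pads) lies 11 mm behind it (ctrl.finger_overhang is the distance from the TCP to the fingertips, in m); z points along the fingers, y is the line along which they close (so a half turn about z gives the same grasp; the last joint's range is limited). The gripper opens to 85 mm and grips with 20 to 120 N. Pads are 22 mm wide; open, the fingers measure 114 mm over their backs; the gripper's body (76 mm by 85 mm) begins 54 mm behind the grasp point. The pads swing forward as they close: fully open they stand 13 mm farther back than shut.
Start: joints at [-1.508, 0.181, 1.607, -0, 1.354, -0.206], TCP at [0.153, -0.554, 0.239] pointing down, gripper open.
Joint ranges: [-2.99, 2.99], [-0.89, 2.07], [0.3, 2.58], [-1.14, 4.28], [0, 2.63], [-3.12, 3.12]. Speed limits (rad/s): [2.57, 2.57, 3.01, 3.14, 3.14, 3.14].

### API

Orientations are given as a unit quaternion [w, x, y, z].
In Python, from bench import ctrl, camera gives the robot as it stands.
- The arm moves only by the shell command python3 -m pendant 'ROWS' [OPENING]. ROWS is JSON, a list of rows, each a list of 6 numbers: the shift along the world's x, y, z normalised to -1 to 1, where 1 is 200 mm, then the turn, a rotation vector about the world's x, y, z normalised to -1 to 1, where 1 is pi/2 rad. In form: [[dx, dy, dz, rx, ry, rz], ...]. A call has exactly 10 rows; each row shifts and turns the commanded pose from where the row before left it; what a row does not reach is not made up. A row lasts 1/8 s, in which the tool goes at most 62.5 mm and 10.7 degrees, less where a joint would pass 70% of its speed; a pose out of reach is approached as far as the arm can. A call with a number of a shift or a turn outside -1 to 1 is refused whole. A call with a gripper value outside its range is refused whole. OPENING is the opening, from -1 (shut) to 1 (fully open), set as the call begins (- or left out, the last holds). The fingers move at their own pace and stop on an object; the grip force is fixed at half the most. Time passes only in rows, so rows that do not move let the fingers close, or fill a call up. It gives the time, the measured TCP pose, the force, the opening and the grip force at its end, in the units of the state.
- ctrl.get_obs(): the state, without advancing time (a new reading comes with each control period).
- camera(name): name is "scene" or "top" or "wrist"; returns a dict with "color" (400x640x3 uint8, blue, green, red), "fx", "fy", "cx", "cy" (pixels), "xyz" and "rotation" of the camera in the world; the wrist camera has in their place "hand_eye" (4x4, takes a point from camera to tool coordinates, whose origin is the TCP and whose axes are the flange's). Camera axes: x right, y down, z forward; pixel columns grow to the right and rows downward; lengths in m; the calibration is good to about 2 mm. A picture is of the moment at which its call begins: read the wrist's pose just before it. There is no depth.
- ctrl.hand_in(): hands the job in; it is judged then, once.
The state is a dict: "time_s": time; "q": joint angles; "dq": joint speeds; "joint_efforts": joint torques, N m; "eef_pos": TCP position; "eef_rot": TCP orientation; "wrist_force": force on the tool from outside, world axes, zero at the start; "torque": the same for the moment, N m; "opening": opening from 0.0 (shut) to 1.0 (fully open); "grasp_force": force on a finger pad.
Only numpy, scipy, OpenCV 4.12 (cv2) and the standard library are available. Lean on these libraries where they do the work, as an engineer would, in place of code of your own. Each camera call takes 0.05 s, during which the arm holds its last target. There are 200 camera calls.

### The job

Turn the lazy Susan by pushing the tabs on its rim until the pepper mill stands at the front, in line with the pointer tongue on the worktop. Use only pushes against the turntable: do not touch, lift or tip the things standing on it, and leave everything else on the worktop where it is. Then let go with the tray standing still.

Things in the scene. Friction and masses are not known exactly. Their poses are not given: they have to be found in the camera images.
- base: fixed pale brushed-metal foot of a lazy Susan (condiment turntable). Origin on the turning axis, on the worktop; z up. A flat tongue 24 mm wide, 6 mm thick, with a round end 40 mm across, lies on the worktop and sticks out from under the tray along the foot's own -x axis, out to 198 mm from the turning axis: it marks the front of the turntable (not always straight towards the robot).
- tray (a joint): turning angle of the wooden tray on the foot, rad, growing anticlockwise seen from above; turns freely both ways, no detents, limits far away (9 rad either way). At 0 the tab tab0 points along the foot's +x. Slight drag: about 0.7 N at a tab turns it and it stops within a few degrees when let go. Tray: 204 mm across, floor 22 mm above the worktop, low lip whose top is 30 mm above the worktop, four push tabs 90 degrees apart on the rim.
- pepper_mill: dark turned-wood pepper mill, 58 mm diameter, 160 mm high, the tallest of the four things standing loose on the tray; origin at the centre of its underside, about 55 mm from the turning axis.
- salt_shaker: salt shaker of clear glass with grey domed top, 44 mm diameter, 90 mm high, loose on the tray; origin at the centre of its underside.
- spice_c: glass spice jar with gold lid, 43 mm diameter, 102 mm high, loose on the tray; origin at the centre of its underside.
- spice_2: glass spice jar with red lid, 43 mm diameter, 99 mm high, loose on the tray; origin at the centre of its underside.
- mug_white: white mug with handle, 90x121x98 mm, on the worktop left of the turntable; origin at its underside. Bystander.
- mandarin: mandarin, 64 mm across, 54 mm high, on the worktop. Bystander.
- lemon: lemon, 78x55x56 mm, on the worktop. Bystander.
- teaspoon: steel teaspoon, 139 mm long, lying on the worktop. Bystander.
- keys: bunch of keys, 104x115x8 mm, lying on the worktop. Bystander.
- tab0 (a point): point on the middle of push tab 0 of the tray, 145 mm from the turning axis, 42 mm above the worktop, on the top face. The tab is an upright wooden paddle that sticks out radially from the rim to 165 mm from the axis, 14 mm thick, from 14 to 42 mm above the worktop; from 118 mm outwards both flat sides are free for a fingertip to push.
- tab1 (a point): point on the middle of push tab 1 of the tray, 145 mm from the turning axis, 42 mm above the worktop, on the top face. The tab is an upright wooden paddle that sticks out radially from the rim to 165 mm from the axis, 14 mm thick, from 14 to 42 mm above the worktop; from 118 mm outwards both flat sides are free for a fingertip to push.
- tab2 (a point): point on the middle of push tab 2 of the tray, 145 mm from the turning axis, 42 mm above the worktop, on the top face. The tab is an upright wooden paddle that sticks out radially from the rim to 165 mm from the axis, 14 mm thick, from 14 to 42 mm above the worktop; from 118 mm outwards both flat sides are free for a fingertip to push.
- tab3 (a point): point on the middle of push tab 3 of the tray, 145 mm from the turning axis, 42 mm above the worktop, on the top face. The tab is an upright wooden paddle that sticks out radially from the rim to 165 mm from the axis, 14 mm thick, from 14 to 42 mm above the worktop; from 118 mm outwards both flat sides are free for a fingertip to push.
Mind the look-alikes: they are no part of the job. Several things have the shape of the spice_c; the one meant has the colours described above.

How it is judged:
At the end, for the whole second after the job is handed in: The pepper mill's centre is within 15 mm sideways of the pointer line (the foot's -x axis), at least 30 mm out on the pointer's side; the tray is at rest; all four things stand upright (within 0.15 rad) and still on the tray, centres within 85 mm of its axis (y of pepper_mill in the frame of base between -0.015 and 0.015 m and x of pepper_mill in the frame of base below -0.03 m and velocity of joint tray between -0.05 and 0.05 rad/s and angle between each of pepper_mill, salt_shaker, spice_c, spice_2's own z axis and vertical below 0.15 rad and horizontal distance between each of pepper_mill, salt_shaker, spice_c, spice_2 and base below 0.085 m and height (world z) of pepper_mill between 0.015 and 0.03 m and linear speed of each of pepper_mill, salt_shaker, spice_c, spice_2 below 0.02 m/s and height (world z) of salt_shaker between 0.015 and 0.03 m and height (world z) of spice_c between 0.015 and 0.03 m and height (world z) of spice_2 between 0.015 and 0.03 m); the robot touches nothing.
It fails at once if a thing on the tray is touched by the robot (contact force between any of the fingers, the arm and pepper_mill above 0.5 N or contact force between any of the fingers, the arm and salt_shaker above 0.5 N or contact force between any of the fingers, the arm and spice_c above 0.5 N or contact force between any of the fingers, the arm and spice_2 above 0.5 N).
It fails at once if a thing on the tray is lifted off it (height (world z) of any of pepper_mill, salt_shaker, spice_c, spice_2 above 0.037 m).
It fails at once if a thing on the tray is tipped (angle between any of pepper_mill, salt_shaker, spice_c, spice_2's own z axis and vertical above 0.3 rad).
It fails at once if one of the other loose things on the worktop is shifted by more than 30 mm (distance of any of mug_white, mandarin, lemon, teaspoon, keys from where it was at the start of the episode above 0.03 m).
It also fails if it takes over 61 s, if anything falls off the work surface, if the arm or the gripper's body presses on something with over 40 N, if the wrist force passes 120 N, or if a joint passes its speed limit or range.

## Working session

There is one attempt and no reset: what is moved stays moved. The work goes in short steps, Python scripts to look and compute and a shell command to move; the robot and the scene stay as the last step left them, time stands still between calls to the robot, and variables do not carry over. Pictures are saved under pics/ and viewed, at most 10 in all, crops included, and the job is handed in when it is done.

```bash
mkdir -p pics; cat > h.py <<'E'
import numpy as np,cv2
from bench import ctrl,camera
def ray(c,u,v,z):
    d=np.array(c['rotation'])@np.array([(u-c['cx'])/c['fx'],(v-c['cy'])/c['fy'],1.])
    o=np.array(c['xyz']);return o+d*(z-o[2])/d[2]
E
python3 - <<'E'
from h import *
for n in('top','scene'):
    c=camera(n);cv2.imwrite(f'pics/{n}1.png',c['color']);print(n,c['xyz'],c['rotation'],c['fx'],c['cx'],c['cy'])
o=ctrl.get_obs();print(o['time_s'],o['eef_pos'],o['eef_rot'])
E
```

```text
top [0.49765864 0.25170624 1.15099729] [ 0.0391202  -0.70255655  0.70993155 -0.02968328] 444.5494781667056 315.4460184685087 198.59386491168203
scene [0.12560683 1.1495759  0.80704096] [ 0.10539775 -0.23389083  0.86130068 -0.43857443] 388.3409727941579 317.90799741058214 200.69931206404007
0.1 [ 0.15268363 -0.55385916  0.2384607 ] [-7.90813461e-04  9.90980713e-01  1.34002227e-01  7.14383726e-05]
```

View pics/top1.png

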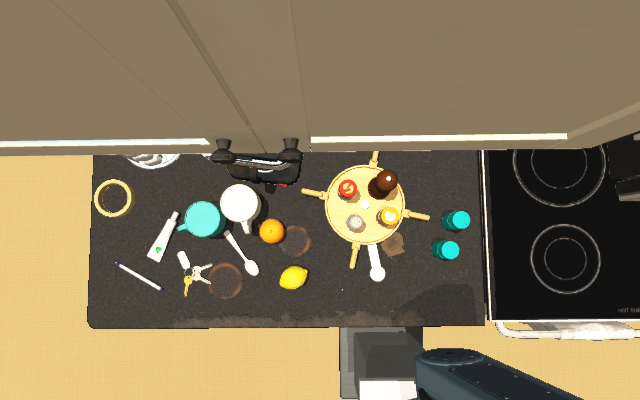

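View pics/scene1.png

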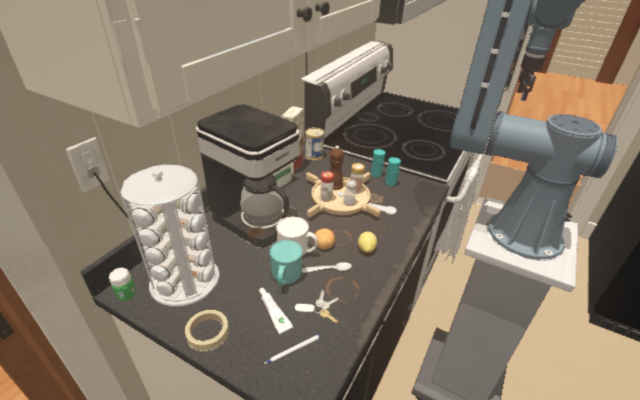

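The top view shows the tray at about (365,205), tab ends at (375,156), (303,191), (353,265) and (428,217), the tongue end at (378,274), and the mill's top at (388,180). `rotation` is a quaternion, so I'll change the helper to handle that.

```bash
sed -i "s/np.array(c\['rotation'\])@/R.from_quat(np.array(c['rotation'])[[1,2,3,0]]).as_matrix()@/;1a from scipy.spatial.transform import Rotation as R" h.py
python3 - <<'E'
from h import *
c=camera('top');im=c['color']
cv2.imwrite('pics/top2.png',cv2.resize(im[145:290,290:480],None,fx=4,fy=4,interpolation=cv2.INTER_CUBIC))
for n,u,v,z in[('far',376,153,.042),('L',303,191,.042),('near',353,266,.042),('R',428,217,.042),('tongue',377.5,274,.006),('mill',388,180,.16),('lemon',294,278,.03),('mand',272,231,.03),('tealR',457,220,.09),('tealN',446,250,.09),('edge',378,326,0),('machine',300,165,.1),('cab',375,137,.5)]:
    print(n,ray(c,u,v,z).round(3))
E
```

```text
far [0.72  0.112 0.042]
L [0.626 0.297 0.042]
near [0.438 0.175 0.042]
R [ 0.557 -0.014  0.042]
tongue [0.415 0.111 0.006]
mill [0.635 0.101 0.16 ]
lemon [0.409 0.322 0.03 ]
mand [0.526 0.376 0.03 ]
tealR [ 0.546 -0.071  0.09 ]
tealN [ 0.476 -0.042  0.09 ]
edge [0.285 0.112 0.   ]
machine [0.682 0.301 0.1  ]
cab [0.652 0.171 0.5  ]
```

View pics/top2.png

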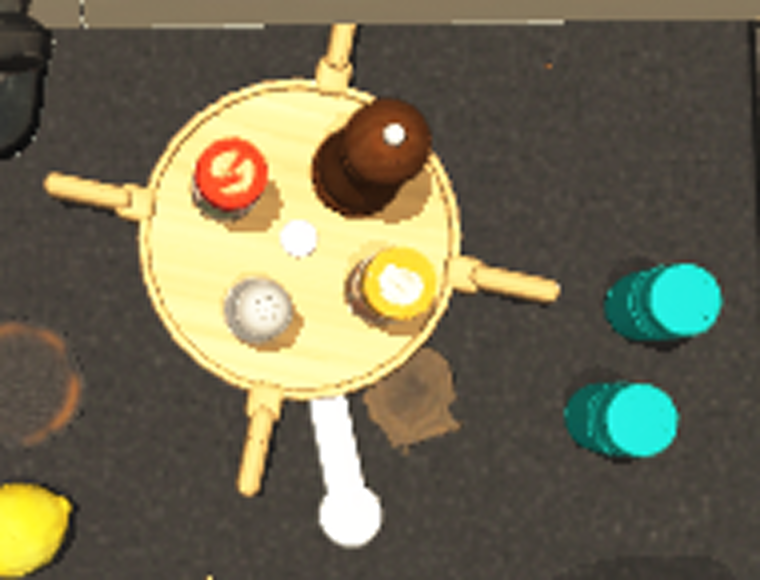

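The enlarged crop shows these points (crop pixels): the mill's cap at (388,140), its foot circle at about (357,170), the hub at (299,238), tab ends L (48,185), R (557,290) and near (247,492), and the tongue disc at (350,515).

```bash
python3 - <<'E'
from h import *
c=camera('top')
P=lambda u,v,z:ray(c,290+u/4,145+v/4,z)[:2]
L,Rr,N=P(48,185,.035),P(557,290,.035),P(247,492,.035)
C=(L+Rr)/2;hub=P(299,238,.024)
T=P(350,515,.006);print('C',C,'hub',hub,'span',np.linalg.norm(L-Rr),'T',T,np.linalg.norm(T-C))
a=lambda p:(np.degrees(np.arctan2(*(p-C)[::-1])))
for n,p in dict(L=L,R=Rr,N=N,T=T,mt=P(388,140,.15),mb=P(357,170,.023),salt=P(258,310,.1),gold=P(400,285,.12),red=P(231,172,.12)).items():print(n,p.round(3),'r',np.linalg.norm(p-C).round(3),'ang',a(p).round(1))
E
```

```text
C [0.5908749 0.1407747] hub [0.59132834 0.14112668] span 0.3257871013708549 T [0.41591059 0.11063249] 0.17754172465384935
L [0.626 0.3  ] r 0.163 ang 77.6
R [ 0.556 -0.018] r 0.163 ang -102.4
N [0.433 0.178] r 0.162 ang 166.9
T [0.416 0.111] r 0.178 ang -170.2
mt [0.636 0.102] r 0.06 ang -40.7
mb [0.635 0.103] r 0.058 ang -40.7
salt [0.543 0.174] r 0.058 ang 145.7
gold [0.555 0.093] r 0.06 ang -126.4
red [0.622 0.189] r 0.058 ang 57.0
```

The measurements agree: the tab span is 0.326 m (0.33 expected), the tongue disc is at r = 0.178, and the mill is at r = 0.058. The mill sits at -40.7° and the pointer at -170.2°, so the tray has to turn 129.5° clockwise. I'll do this in two pushes on the open near side, about 65° each. First I'll move over with the gripper shut.

```bash
python3 -m pendant '[[0.0725,0.1735,0,0,0,0],[0.0725,0.1735,0,0,0,0],[0.0725,0.1735,0,0,0,0],[0.0725,0.1735,0,0,0,0],[0.0725,0.1735,0,0,0,0],[0.0725,0.1735,0,0,0,0],[0.0725,0.1735,0,0,0,0],[0.0725,0.1735,0,0,0,0],[0.0725,0.1735,0,0,0,0],[0.0725,0.1735,0,0,0,0]]' -1
python3 -m pendant '[[0.0725,0.1735,0,0,0,-0.0167],[0.0725,0.1735,0,0,0,-0.0167],[0.0725,0.1735,0,0,0,-0.0167],[0.0725,0.1735,0,0,0,-0.0167],[0.0725,0.1735,0,0,0,-0.0167],[0.0725,0.1735,0,0,0,-0.0167],[0.0725,0.1735,0,0,0,-0.0167],[0.0725,0.1735,0,0,0,-0.0167],[0.0725,0.1735,0,0,0,-0.0167],[0.0725,0.1735,0,0,0,-0.0167]]'
python3 -c "from bench import ctrl;print(ctrl.finger_overhang)"
```

```text
time_s: 1.45
eef_pos: [0.298, -0.2062, 0.2393]
eef_rot: [0.0, 0.991, 0.134, 0.0]
wrist_force: [-0.2, -0.8, -0.0]
opening: 0.001
grasp_force: 0.0
time_s: 2.7
eef_pos: [0.443, 0.1409, 0.2392]
eef_rot: [0.0, 1.0, 0.003, 0.0]
wrist_force: [-0.0, -0.6, 0.4]
opening: 0.002
grasp_force: 0.0
0.008
```

```bash
python3 -m pendant '[[0,0,-0.1016,0,0,0],[0,0,-0.1016,0,0,0],[0,0,-0.1016,0,0,0],[0,0,-0.1016,0,0,0],[0,0,-0.1016,0,0,0],[0,0,-0.1016,0,0,0],[0,0,-0.1016,0,0,0],[0,0,-0.1016,0,0,0],[0,0,-0.1016,0,0,0],[0,0,-0.1016,0,0,0]]'
python3 - <<'E'
import numpy as np
t=np.radians(np.linspace(180,110,16))
print(np.diff(.148*np.c_[np.cos(t),np.sin(t)],axis=0).round(5)/.2/2)
E
```

```text
time_s: 3.95
eef_pos: [0.4427, 0.1396, 0.0354]
eef_rot: [0.0, 1.0, 0.003, 0.0]
wrist_force: [0.1, -0.2, 0.2]
opening: -0.003
grasp_force: 0.0
[[0.001225 0.0301  ]
 [0.003675 0.0299  ]
 [0.0061   0.0295  ]
 [0.008475 0.0289  ]
 [0.0108   0.028125]
 [0.01305  0.02715 ]
 [0.015225 0.026   ]
 [0.017275 0.024675]
 [0.019225 0.0232  ]
 [0.02105  0.02155 ]
 [0.02275  0.019775]
 [0.024275 0.01785 ]
 [0.02565  0.015825]
 [0.02685  0.013675]
 [0.027875 0.01145 ]]
```

```bash
python3 -m pendant '[[0.001,0.030,0,0,0,-0.026],[0.001,0.030,0,0,0,-0.026],[0.004,0.030,0,0,0,-0.026],[0.004,0.030,0,0,0,-0.026],[0.006,0.0295,0,0,0,-0.026],[0.006,0.0295,0,0,0,-0.026],[0.0085,0.029,0,0,0,-0.026],[0.0085,0.029,0,0,0,-0.026],[0.011,0.028,0,0,0,-0.026],[0.011,0.028,0,0,0,-0.026]]'
python3 -m pendant '[[0.013,0.027,0,0,0,-0.026],[0.013,0.027,0,0,0,-0.026],[0.015,0.026,0,0,0,-0.026],[0.015,0.026,0,0,0,-0.026],[0.017,0.0245,0,0,0,-0.026],[0.017,0.0245,0,0,0,-0.026],[0.019,0.023,0,0,0,-0.026],[0.019,0.023,0,0,0,-0.026],[0.021,0.0215,0,0,0,-0.026],[0.021,0.0215,0,0,0,-0.026]]'
python3 - <<'E'
from h import *
c=camera('top');cv2.imwrite('pics/top3.png',cv2.resize(c['color'][145:290,290:480],None,fx=4,fy=4,interpolation=cv2.INTER_CUBIC))
E
```

```text
time_s: 5.2
eef_pos: [0.4545, 0.1983, 0.0358]
eef_rot: [0.0, 0.98, -0.2, -0.001]
wrist_force: [-1.2, -0.9, 0.0]
opening: -0.007
grasp_force: 0.4
time_s: 6.45
eef_pos: [0.4885, 0.2471, 0.0357]
eef_rot: [0.0, 0.919, -0.395, -0.001]
wrist_force: [-0.6, 0.0, -0.2]
opening: 0.002
grasp_force: 0.4
```

View pics/top3.png

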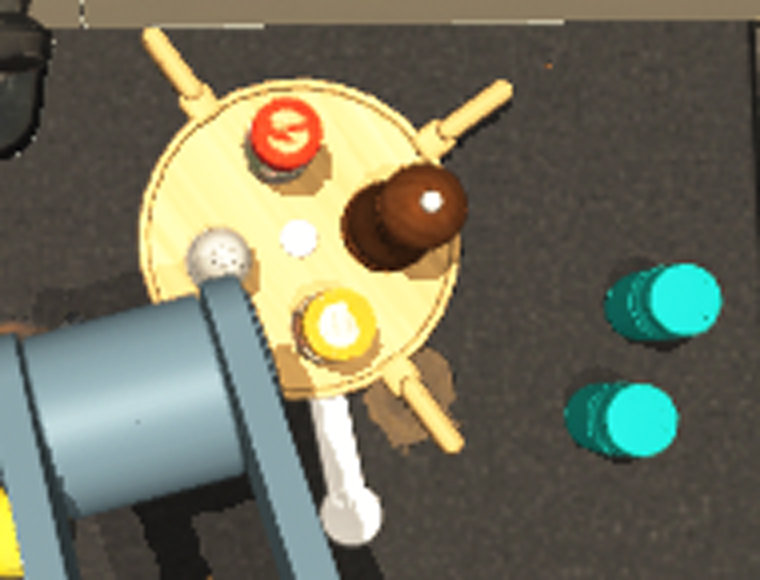

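The push works: the tray has turned about 40° clockwise, everything on it is upright, and the next tab is at (425,405) in the crop. I'll finish this stroke.

```bash
python3 -m pendant '[[0.023,0.020,0,0,0,-0.026],[0.023,0.020,0,0,0,-0.026],[0.024,0.018,0,0,0,-0.026],[0.024,0.018,0,0,0,-0.026],[0.0255,0.016,0,0,0,-0.026],[0.0255,0.016,0,0,0,-0.026],[0.027,0.0135,0,0,0,-0.026],[0.027,0.0135,0,0,0,-0.026],[0.028,0.0115,0,0,0,-0.026],[0.028,0.0115,0,0,0,-0.026]]'
python3 - <<'E'
from h import *
c=camera('top');cv2.imwrite('pics/top4.png',cv2.resize(c['color'][145:290,290:480],None,fx=4,fy=4,interpolation=cv2.INTER_CUBIC))
E
```

```text
time_s: 7.75
eef_pos: [0.5396, 0.2786, 0.0358]
eef_rot: [0.0, 0.82, -0.573, -0.0]
wrist_force: [-0.6, 0.4, -0.3]
opening: -0.003
grasp_force: 0.4
```

View pics/top4.png

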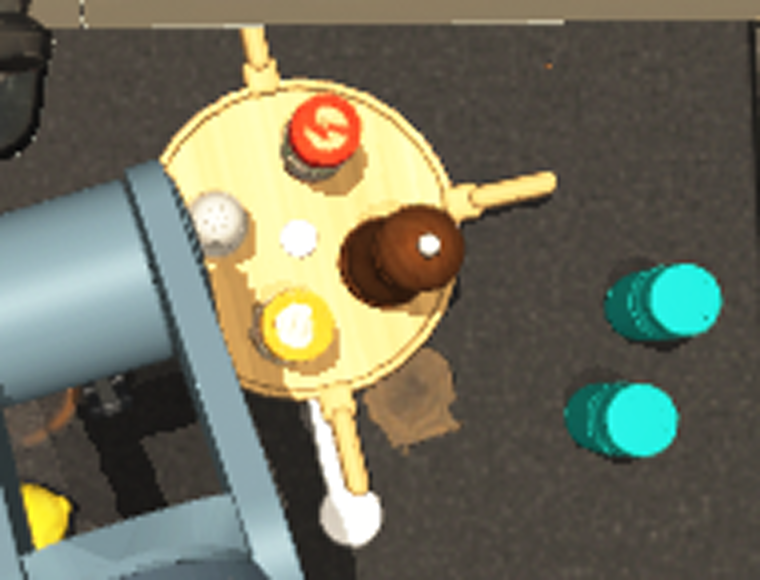

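The tray has turned about 64°. The right tab's end is at (552,182), the near tab's end at (360,490), and the mill's cap at (420,248). Next I'll compute the angles.

```bash
python3 - <<'E'
from h import *
c=camera('top');P=lambda u,v,z:ray(c,290+u/4,145+v/4,z)[:2]
C=np.array([.591,.141])
for n,p in dict(N=P(360,490,.035),R=P(552,182,.035),mt=P(420,248,.15),mb=P(388,260,.023)).items():d=p-C;print(n,np.hypot(*d).round(3),np.degrees(np.arctan2(d[1],d[0])).round(1))
s=C+.148*np.array([np.cos(np.radians(208)),np.sin(np.radians(208))]);print('start208',s)
E
```

```text
N 0.161 -168.1
R 0.162 -78.2
mt 0.058 -106.6
mb 0.058 -104.2
start208 [0.46032376 0.07151821]
```

```bash
python3 -m pendant '[[-0.07,-0.025,0,0,0,0],[0,0,0.1,0,0,0.066],[0,0,0.1,0,0,0.066],[-0.0944,-0.0733,0,0,0,0.066],[-0.0944,-0.0733,0,0,0,0.066],[-0.0944,-0.0733,0,0,0,0.066],[-0.0944,-0.0733,0,0,0,0.066],[-0.042,-0.123,0,0,0,0.066],[-0.042,-0.123,0,0,0,0.066],[-0.042,-0.123,0,0,0,0.066]]'
python3 -m pendant '[[0.044,-0.087,0,0,0,0.083],[0.044,-0.087,0,0,0,0.083],[0.044,-0.087,0,0,0,0.083],[0.044,-0.087,0,0,0,0.083],[0,0,-0.1,0,0,0.083],[0,0,-0.1,0,0,0.083],[0,0,0,0,0,0],[0,0,0,0,0,0],[0,0,0,0,0,0],[0,0,0,0,0,0]]'
python3 - <<'E'
import numpy as np
t=np.radians(np.linspace(208,142,16))
print(np.diff(.148*np.c_[np.cos(t),np.sin(t)],axis=0).round(5)/.2/2)
E
```

```text
time_s: 9.1
eef_pos: [0.4246, 0.1404, 0.0761]
eef_rot: [0.0, 0.99, -0.14, 0.0]
wrist_force: [0.6, -0.1, 0.1]
opening: -0.001
grasp_force: 0.0
time_s: 10.35
eef_pos: [0.4609, 0.0716, 0.0367]
eef_rot: [0.0, 0.969, 0.246, 0.001]
wrist_force: [-0.1, -0.2, 0.4]
opening: 0.001
grasp_force: 0.0
[[-0.012375  0.025575]
 [-0.010375  0.02645 ]
 [-0.0083    0.027175]
 [-0.0062    0.027725]
 [-0.00405   0.028125]
 [-0.001875  0.02835 ]
 [ 0.0003    0.0284  ]
 [ 0.002475  0.0283  ]
 [ 0.00465   0.028025]
 [ 0.006775  0.027575]
 [ 0.008875  0.026975]
 [ 0.010925  0.026225]
 [ 0.0129    0.0253  ]
 [ 0.0148    0.02425 ]
 [ 0.016625  0.02305 ]]
```

```bash
python3 -m pendant '[[-0.0125,0.0255,0,0,0,-0.0245],[-0.0125,0.0255,0,0,0,-0.0245],[-0.0105,0.0265,0,0,0,-0.0245],[-0.0105,0.0265,0,0,0,-0.0245],[-0.0085,0.027,0,0,0,-0.0245],[-0.008,0.027,0,0,0,-0.0245],[-0.006,0.0275,0,0,0,-0.0245],[-0.006,0.028,0,0,0,-0.0245],[-0.004,0.028,0,0,0,-0.0245],[-0.004,0.028,0,0,0,-0.0245]]'
python3 -m pendant '[[-0.002,0.0285,0,0,0,-0.0245],[-0.002,0.0285,0,0,0,-0.0245],[0,0.0285,0,0,0,-0.0245],[0.0005,0.0285,0,0,0,-0.0245],[0.0025,0.0285,0,0,0,-0.0245],[0.0025,0.028,0,0,0,-0.0245],[0.0045,0.028,0,0,0,-0.0245],[0.0045,0.028,0,0,0,-0.0245],[0.007,0.0275,0,0,0,-0.0245],[0.007,0.0275,0,0,0,-0.0245]]'
python3 -m pendant '[[0.009,0.027,0,0,0,-0.0245],[0.009,0.027,0,0,0,-0.0245],[0.011,0.026,0,0,0,-0.0245],[0.011,0.026,0,0,0,-0.0245],[0.013,0.0255,0,0,0,-0.0245],[0.013,0.0255,0,0,0,-0.0245],[0.015,0.0245,0,0,0,-0.0245],[0.015,0.024,0,0,0,-0.0245],[0.0165,0.023,0,0,0,-0.0245],[0.0165,0.023,0,0,0,-0.0245]]'
python3 - <<'E'
from h import *
c=camera('top');cv2.imwrite('pics/top5.png',cv2.resize(c['color'][145:290,290:480],None,fx=4,fy=4,interpolation=cv2.INTER_CUBIC))
E
```

```text
time_s: 11.6
eef_pos: [0.4442, 0.1256, 0.0365]
eef_rot: [0.0, 0.998, 0.055, 0.0]
wrist_force: [1.2, -1.1, -0.8]
opening: 0.001
grasp_force: 0.4
time_s: 12.85
eef_pos: [0.4491, 0.1819, 0.0365]
eef_rot: [0.0, 0.991, -0.137, 0.0]
wrist_force: [0.4, -0.4, 0.8]
opening: 0.002
grasp_force: 0.4
time_s: 14.1
eef_pos: [0.4748, 0.2322, 0.0364]
eef_rot: [0.0, 0.946, -0.324, 0.0]
wrist_force: [0.1, -1.2, 1.2]
opening: 0.003
grasp_force: 0.4
```

View pics/top5.png

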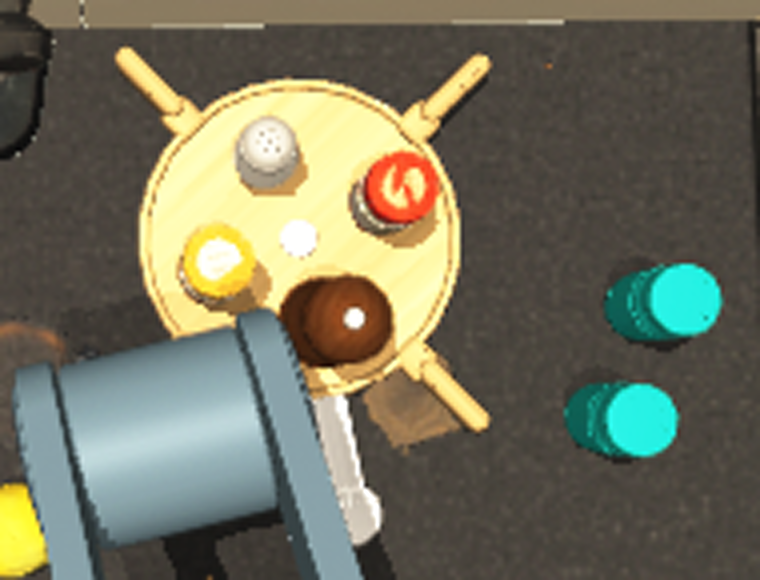

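The mill's cap is at about (345,320), nearly at the pointer. The tab ends are at (485,425) and (122,52).

```bash
python3 - <<'E'
from h import *
c=camera('top');P=lambda u,v,z:ray(c,290+u/4,145+v/4,z)[:2]
C=np.array([.591,.141])
for n,p in dict(R=P(486,426,.035),FL=P(121,51,.035),mt=P(346,320,.15)).items():d=p-C;print(n,np.hypot(*d).round(3),np.degrees(np.arctan2(d[1],d[0])).round(1))
t=np.radians(np.linspace(142,136,4))
print(np.diff(.148*np.c_[np.cos(t),np.sin(t)],axis=0).round(5)/.2)
E
```

```text
R 0.164 -136.6
FL 0.164 43.0
mt 0.058 -167.2
[[0.01625 0.02005]
 [0.01695 0.0195 ]
 [0.0176  0.0189 ]]
```

```bash
python3 -m pendant '[[0.0063,0.0075,0,0,0,-0.008],[0.0063,0.0075,0,0,0,-0.008],[0.0063,0.0074,0,0,0,-0.008],[0.0064,0.0073,0,0,0,-0.008],[0.0064,0.0072,0,0,0,-0.008],[0.0065,0.0072,0,0,0,-0.008],[0,0,0,0,0,0],[0,0,0,0,0,0],[-0.035,-0.037,0,0,0,0],[-0.035,-0.037,0,0,0,0]]'
python3 -m pendant '[[-0.06,-0.03,0,0,0,0],[-0.1,0,0.1,0,0,0],[-0.1,0,0.1,0,0,0],[-0.1,-0.1,0.1,0,0,0],[-0.1,-0.2,0.1,0,0,0],[0,-0.3,0.1,0,0,0],[0,-0.3,0.1,0,0,0],[0,-0.3,0.1,0,0,0],[0,-0.3,0,0,0,0],[0,-0.3,0,0,0,0]]'
python3 - <<'E'
from h import *
c=camera('top');cv2.imwrite('pics/top6.png',cv2.resize(c['color'][145:290,240:480],None,fx=3.3,fy=3.3,interpolation=cv2.INTER_CUBIC))
E
```

```text
time_s: 15.45
eef_pos: [0.4675, 0.2256, 0.0359]
eef_rot: [0.0, 0.934, -0.358, -0.0]
wrist_force: [0.0, -0.2, -0.8]
opening: -0.004
grasp_force: 0.0
time_s: 16.7
eef_pos: [0.3754, -0.1396, 0.1758]
eef_rot: [0.0, 0.933, -0.359, 0.001]
wrist_force: [1.1, 0.2, -0.8]
opening: 0.002
grasp_force: 0.0
```

View pics/top6.png

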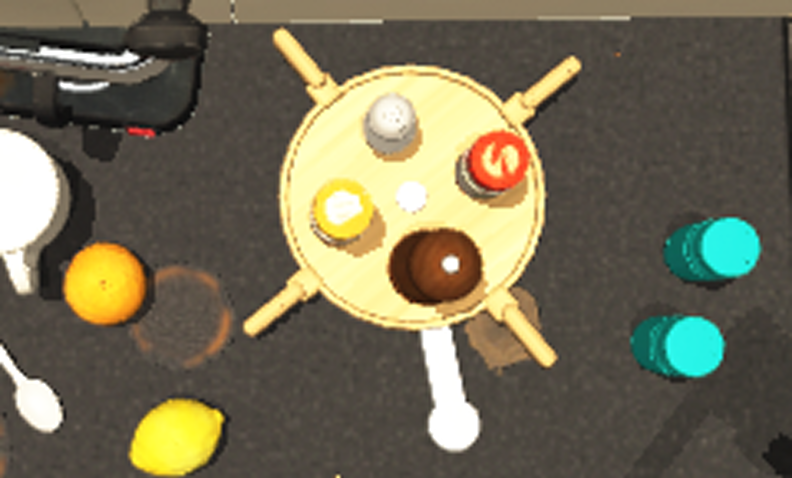

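The tray is clear of the robot and everything on it stands upright. The mill's cap is at (445,266), on the pointer side, and the tongue disc is at (454,426). I'll check the sideways offset before handing in.

```bash
python3 - <<'E'
from h import *
c=camera('top');P=lambda u,v,z:ray(c,240+u/3.3,145+v/3.3,z)[:2]
C=np.array([.591,.141]);T=P(454,426,.006)-C;T/=np.hypot(*T)
ok=True
for p in(P(446,265,.15),P(423,267,.023)):
    d=p-C;s=T[0]*d[1]-T[1]*d[0];print('out',(d@T).round(4),'side',s.round(4));ok&=abs(s)<.011
if ok:print(ctrl.hand_in())
E
```

```text
out 0.0581 side -0.0001
out 0.0545 side -0.0018
the job is handed in; nothing more can be done
None
```

The job is handed in: the pepper mill stands at the front within about 2 mm of the pointer line and about 56 mm out from the axis, with all four things upright, the tray let go and the robot clear.

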